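# Lock a row of driver units in the assembly fixture with its wedge

## Robot

A 6-joint arm with a two-finger parallel gripper is mounted at the origin on the work surface. World frame = base frame: x ahead of the robot, y to its left, z up, the work surface at z = 0. Lengths are in m, angles in rad, forces in N, time in s.
With the tool pointing down it reaches from about 0.25 to 0.725 m from the base axis. Payload 4 kg.
Tool frame: the origin (TCP) lies between the finger pads; the fingertips stand 8 mm ahead of it and the grasp point (between the pads) lies 11 mm behind it (bot.tip_reach is the distance from the TCP to the fingertips, in m); z points along the fingers, y is the line along which they close (so a half turn about z gives the same grasp; the last joint's range is limited). The gripper opens to 85 mm and grips with 20 to 120 N. Pads are 22 mm wide; open, the fingers measure 114 mm over their backs; the gripper's body (76 mm by 85 mm) begins 54 mm behind the grasp point. The pads swing forward as they close: fully open they stand 13 mm farther back than shut.
Start: joints at [-1.235, 0.241, 0.005, 1.335, 0, 1.571], TCP at [0.165, -0.472, 0.239] pointing down, gripper open.
Joint ranges: [-2.72, 2.72], [-1.05, 1.87], [-1.09, 1.28], [-1.99, 2.15], [-1.42, 1.44], [-3.14, 3.14]. Speed limits (rad/s): [2.79, 2.79, 3.14, 3.14, 3.14, 3.14].

## Interface

Orientations are given as a unit quaternion [x, y, z, w].
In Python, from workcell import bot gives the robot as it stands.
- The arm moves only by the tool move_arm, never from a script. Its argument "deltas" is a list of rows, each a list of 7 numbers: the opening, from 0 (shut) to 1 (fully open), then the shift along the tool's x, y, z in mm, then the turn, a rotation vector about the tool's x, y, z in degrees. In form: [[gripper, tx, ty, tz, ax, ay, az], ...]. A call has 1 to 10 rows; each row shifts and turns the commanded pose from where the row before left it, along the tool's axes as they then stand; what a row does not reach is not made up. A row lasts 1/12 s, in which the tool goes at most 41.7 mm and 7.16 degrees, less where a joint would pass 70% of its speed; a pose out of reach is approached as far as the arm can. A call is refused whole if a number of a shift passes 41.7 or a number of a turn 7.16, either way. A call with a gripper value outside its range is refused whole. The fingers move at their own pace and stop on an object; the grip force is fixed at half the most. Time passes only in rows, so rows that do not move let the fingers close. It gives the time, the measured TCP pose, the force, the opening and the grip force at its end, in the units of the state.
- bot.get_obs(): the state, without advancing time (a new reading comes with each control period).
- bot.camera(name): name is "scene" or "top" or "wrist"; returns the picture (480x640x3 uint8, blue, green, red); there is no depth.
- bot.calibration(name): a dict with "K" (3x3 intrinsics, pixels), "position" and "orientation" of the camera in the world. Camera axes: x right, y down, z forward; pixel columns grow to the right and rows downward; lengths in m; the calibration is good to about 2 mm. The wrist camera is an equidistant fisheye: a pixel r from the principal point sees the ray r / f radians off the axis. A picture is of the moment at which its call begins: read the wrist's pose just before it. calibration takes no time and is no camera call; for the wrist camera it gives the pose at the moment of the call.
- bot.job_done(): hands the job in; it is judged then, once.
Trained networks look in the newest picture that a camera, given by its name, has taken for a name from the list of things; names that differ only in an ending like _2 or _b are one class to them, and where a whole thing is asked for, a point or a joint stands for the part that bears it (a point fixed in the world has none). Each returns a list of dicts, best first, with "conf" (0 to 1); they miss things now and then, are a little off and sometimes report something else, mostly with a low value. They report only what shows in the picture. A call takes as long as a camera call. They do not tell look-alikes from the thing itself.
- bot.outline_of(query, camera): "pixels" (480x640 bool, what is visible of it) and "rect" ([left, top, width, height] in pixels, round what is visible of it).
The state is a dict: "clock": time; "joint_pos": joint angles; "joint_vel": joint speeds; "tau": joint torques, N m; "eef_pos": TCP position; "tool_rot": TCP orientation; "ft_force": force on the tool from outside, world axes, zero at the start; "ft_torque": the same for the moment, N m; "grip_width": finger opening in m; "grasp_force": force on a finger pad.
Only numpy, scipy, OpenCV 4.12 (cv2) and the standard library are available. Lean on these libraries where they do the work, as an engineer would, in place of code of your own. Each camera call takes 0.05 s, during which the arm holds its last target. There are 200 camera calls.

## Task

Set the loose aluminium unit down gently in the empty place of the steel fixture, beside and in line with the other three and close to the back fence, then lay the tapered wooden wedge flat on the plate, thin end first, in the gap left between that unit and the slanted stop. Push the wedge in firmly from its thick end, without ramming it, until it is stuck and the four units are jammed together against the far end stop with no gaps, and leave it locked. Leave everything else on the bench where it is.

Things in the scene. Friction and masses are not known exactly. Their poses are not given: they have to be found in the camera images.
- fixture: steel fixture fixed to the bench. Origin: underside of its plate, mid-length of the row; z up, x away from the robot (yaw within 0.2 rad), y along the row. Plate 8 mm thick, x -155 to 105, y -135 to 135 mm. Units stand on it side by side along y, their length along x, from the end stop (+y) to the wedge (-y); tight, their origins are at x about 0, y = 83, 39, -5, -49 mm
- end_stop: fixed steel bar at the +y end of the fixture, 150 mm long in x, 25 mm thick, 38 mm high above the plate. Origin: at the foot of the face that the row packs against, mid-length, on the plate: the fixture's (0, 105, 8) mm. Its axes are parallel to the fixture's
- fence: fixed low steel bar along the back (+x) of the row, 32 mm high above the plate; its front face is at the fixture's x = 75.5 mm, from y = -60 to +105 mm. The rear ends of the units face it. Origin: at the foot of that face, mid-length
- wedge_stop: fixed tapered steel stop at the -y end, 38 mm high above the plate. Its inner face (towards the row) slants at 1 in 6 like the wedge: from the point stop_front to the point stop_back, so that the gap beside the row narrows away from the robot. Origin: the fixture's (0, 0, 8) mm, axes parallel to the fixture's
- stop_front (a point): upper front corner (nearest the robot, 38 mm above the plate) of the wedge stop's slanted face: the fixture's (-75, -106.3, 46) mm
- stop_back (a point): upper rear corner of the wedge stop's slanted face: the fixture's (85, -79.7, 46) mm
- unit_a: first unit of the row, by the end stop, loose on the plate. Silvery aluminium box with black end caps, 150 long (x), 44 wide (y), 50 mm high, about 0.22 kg. Mid-lid stands a black connector block to lift it by, 50 long (x), 26 wide (y), 24 mm high (its top 74 mm above the underside). Both ends are alike, either may face the robot. Origin: centre of the underside, z up
- unit_b: aluminium unit alike in every way to unit_a, second in the row, loose on the fixture
- unit_c: aluminium unit alike in every way to unit_a, third in the row, loose on the fixture; the empty place is on its -y side
- unit_d: aluminium unit alike in every way to unit_a; the loose one, standing on the bench on one side of the fixture (x axis within 0.4 rad of the world's x). It goes into the row beside unit_c
- wedge: plain wooden wedge lying on the bench on the other side of the fixture, 190 mm long, 40 high, about 0.15 kg. Origin: centre of the underside; x from thick end (-95) to thin end (+95 mm), within 0.4 rad of world x. Its +y side (y = 18.5) is straight and goes against unit_d, the tapered side against the wedge stop. Tight, its origin is near the fixture's (-30, -89.5, 8) mm, its x along the fixture's
- wedge_tip (a point): middle of the wedge's thin end (12 mm thick, y = 6.5 to 18.5 mm), 20 mm above its underside. The -y side tapers at 1 in 6 from the head to here, so each mm of slack left in the row keeps the wedge 6 mm farther out. It takes some 5 to 10 N of push to shift and 15 to 20 N to jam the row, and friction then keeps the wedge locked when let go
- wedge_head (a point): middle of the wedge's head, 75 mm from its origin towards the thick end, 20 mm above the underside. The head, x = -95 to -55 mm, is parallel-sided, 37 mm wide (y = -18.5 to 18.5); it stays out in front of the units when the row is tight. Push on the middle of its end face, straight along the fixture x: pressing it sideways twists the row
- filler_block: bystander: straight wooden block of the same wood as the wedge, 190 x 36 x 40 mm, no taper, not needed
- screwdriver: bystander: black-handled screwdriver, 150 mm, lying between the robot and the fixture
- pliers: bystander: pliers with yellow and black grips, 180 mm, lying at the right of the bench
- tape_roll: bystander: roll of clear tape, 96 mm across, 48 mm high
- mug: bystander: white mug, 80 mm across, 95 mm high
- cover_stack: bystander: stack of thin aluminium covers, 150 x 47 x 20 mm
Things that resemble listed ones, but are neither listed nor needed, are in the scene too. What is shaped like the unit_c but green or purple is not meant.

How it is judged:
On the way, in this order (a step that is already met when the one before it is completed fails the run):
1. the loose unit stands let go in the empty place of the row, lined up with the others (x of unit_d in the frame of fixture between -0.012 and 0.006 m and y of unit_d in the frame of fixture between -0.066 and -0.044 m and z of unit_d in the frame of fixture below 0.0105 m and angle between the x axis of unit_d and the x axis of fixture, either way round below 0.08 rad and contact force between unit_d and the fingers below 0.2 N), for 0.2 s.
2. the wedge is driven in flat until it jams the row tight (x of wedge in the frame of fixture between -0.055 and -0.015 m and z of wedge in the frame of fixture below 0.012 m and contact force between wedge and wedge_stop above 2 N and contact force between wedge and unit_d above 2 N and contact force between unit_a and end_stop above 1.5 N), for 0.2 s.
At the end, for the whole second after the job is handed in: Four units on the plate within 3 mm of packed (44 mm pitch from the end stop), 10 mm of the fence, 2 degrees; wedge flat in the gap, thin end away, within 25 mm of tight place, jammed: over 2 N on wedge stop and last unit, over 1.5 N first unit on end stop; all at rest (all of step 2 and y of unit_a in the frame of fixture between 0.08 and 0.086 m and x of unit_a in the frame of fixture between -0.0095 and 0.004 m and z of unit_a in the frame of fixture between 0.005 and 0.0105 m and angle between the x axis of each of unit_a, unit_b, unit_c, unit_d and the x axis of fixture, either way round below 0.035 rad and linear speed of each of unit_a, unit_b, unit_c, unit_d, wedge below 0.02 m/s and y of unit_b in the frame of fixture between 0.036 and 0.042 m and x of unit_b in the frame of fixture between -0.0095 and 0.004 m and z of unit_b in the frame of fixture between 0.005 and 0.0105 m and y of unit_c in the frame of fixture between -0.008 and -0.002 m and x of unit_c in the frame of fixture between -0.0095 and 0.004 m and z of unit_c in the frame of fixture between 0.005 and 0.0105 m and y of unit_d in the frame of fixture between -0.052 and -0.046 m and x of unit_d in the frame of fixture between -0.0095 and 0.004 m and z of unit_d in the frame of fixture between 0.005 and 0.0105 m and z of wedge in the frame of fixture above 0.005 m and angle between the x axis of wedge and the x axis of fixture, either way round below 0.05 rad); the robot touches nothing.
It fails at once if a bystander (filler block, screwdriver, pliers, tape roll, mug, covers) is moved by more than 30 mm (distance of any of filler_block, screwdriver, pliers, tape_roll, mug, cover_stack from where it was at the start of the episode above 0.03 m).
It fails at once if the wedge is rammed: the row is squeezed against the end stop with over 90 N (contact force between unit_a and end_stop above 90 N).
It fails at once if the loose unit is dropped or flung: it moves faster than 0.4 m/s while not held (linear speed of unit_d above 0.4 m/s and contact force between unit_d and the fingers below 0.2 N).
It also fails if it takes over 70 s, if anything falls off the work surface, if the arm or the gripper's body presses on something with over 40 N, if the wrist force passes 120 N, or if a joint passes its speed limit or range.

## Working session

There is one attempt and no reset: what is moved stays moved. The work goes in short steps, Python scripts to look and compute and a tool call to move; the robot and the scene stay as the last step left them, time stands still between calls to the robot, and variables do not carry over. Pictures are saved under pics/ and viewed, at most 11 in all, crops included, and the job is handed in when it is done.

Besides the shell and the picture viewer there is one more tool, called as a command line: name --pt "numbers of a row" for each row, then --argument value for the rest. move_arm: Moves the arm, as the interface text tells. Its arguments: {"type":"object","properties":{"deltas":{"type":"array","items":{"type":"array","items":{"type":"number"}}}},"required":["deltas"]}

```bash
mkdir -p pics; ls
python3 - <<'E'
from workcell import bot
import cv2,numpy as np
for n in("scene","top"):
    cv2.imwrite(f"pics/{n}0.png",bot.camera(n)); c=bot.calibration(n); print(n,c)
    for q in("unit_d","wedge","fixture","filler_block"):
        for d in bot.outline_of(q,n): print(q,round(d["conf"],2),d["rect"])
print(bot.get_obs())
E
```

```text
pics
scene {'K': array([[599.639145  ,   0.        , 323.26687726],
       [  0.        , 599.639145  , 241.94614422],
       [  0.        ,   0.        ,   1.        ]]), 'position': array([ 1.55831387, -0.50616033,  1.45553849]), 'orientation': array([ 0.78910823,  0.51208366, -0.18097847, -0.28692389])}
unit_d 0.92 [336.5, 250.3, 38.0, 45.0]
unit_d 0.86 [352.7, 245.0, 38.5, 45.6]
unit_d 0.85 [186.3, 200.1, 50.9, 21.7]
unit_d 0.71 [355.8, 151.1, 22.3, 42.9]
unit_d 0.68 [325.0, 255.0, 35.4, 47.7]
unit_d 0.62 [203.3, 256.0, 19.7, 51.4]
wedge 0.7 [398.8, 192.8, 49.8, 45.6]
wedge 0.48 [290.3, 269.1, 39.3, 56.3]
wedge 0.44 [368.9, 249.9, 25.9, 38.7]
fixture 0.62 [279.8, 235.6, 119.9, 94.4]
fixture 0.18 [335.2, 203.2, 41.2, 11.6]
filler_block 0.78 [131.7, 264.4, 35.1, 56.0]
top {'K': array([[454.98320143,   0.        , 318.22505154],
       [  0.        , 454.98320143, 240.16891329],
       [  0.        ,   0.        ,   1.        ]]), 'position': array([ 0.4233459 , -0.00864459,  1.21690598]), 'orientation': array([-0.69719398,  0.7159892 , -0.01917032,  0.03020803])}
unit_d 0.9 [291.5,
[... 378 characters left out ...]
'clock': 0.5, 'joint_pos': array([-1.23500230e+00,  2.40620214e-01,  4.93000661e-03,  1.33521317e+00,
        1.10350049e-05,  1.57079305e+00]), 'joint_vel': array([-0.00130832,  0.00036803,  0.00146668,  0.00087498, -0.0009121 ,
        0.00102136]), 'tau': array([ 9.33962183e-04, -3.71858990e+01,  2.52461547e+01,  2.77119929e-03,
        5.78705612e-05,  9.22606972e-06]), 'eef_pos': array([ 0.16474957, -0.47203621,  0.23926959]), 'tool_rot': array([ 9.85938100e-01,  1.67110921e-01, -3.50430442e-06, -5.36931111e-05]), 'ft_force': array([ 0.02408549, -0.00945566,  0.65866268]), 'ft_torque': array([-0.01717812, -0.01311361, -0.02553511]), 'grasp_force': 0.0, 'grip_width': 0.08547664498607602}
```

View pics/top0.png

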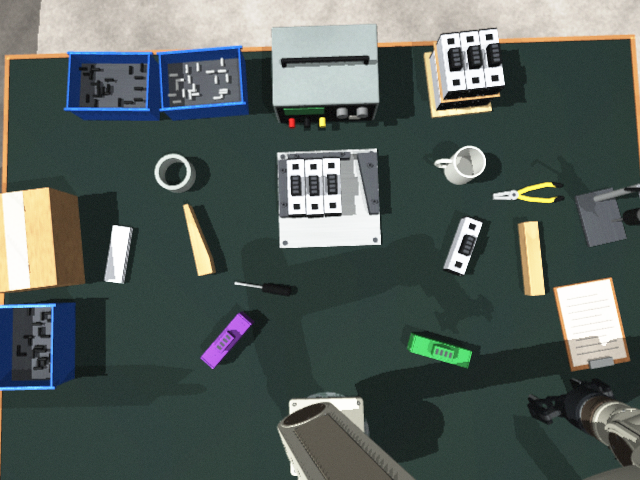

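View pics/scene0.png

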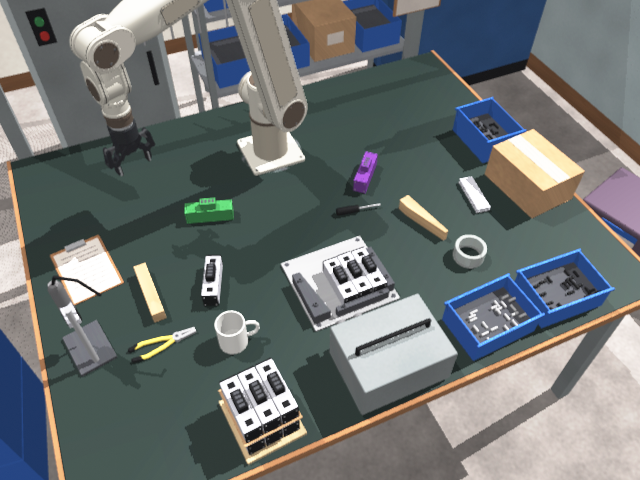

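The top view shows the robot at the bottom and world +x up. unit_d is at (463,246), the wedge at (199,240) with its thin end up at (187,207), and the fixture at (330,198) with its slanted stop on the right. I'll fit poses to the outlines.

```bash
cat > h.py <<'E'
from workcell import bot
import cv2,numpy as np
from scipy.optimize import minimize
from scipy.spatial.transform import Rotation as R
def box(x0,x1,y0,y1,z0,z1): return np.array([[x,y,z] for x in(x0,x1) for y in(y0,y1) for z in(z0,z1)])/1e3
UNIT=[box(-75,75,-22,22,0,50),box(-25,25,-13,13,50,74)]
wp=[(-95,-18.5),(-55,-18.5),(95,6.5),(95,18.5),(-95,18.5)]
WEDGE=[np.array([[x,y,z] for x,y in wp for z in(0,40)])/1e3]
PLATE=[box(-155,105,-135,135,0,8)]
def proj(n,c,P):
    p=R.from_quat(c["orientation"]).inv().apply(P-c["position"]);K=c["K"]
    if n=="wrist":
        r=np.hypot(p[:,0],p[:,1]);k=np.arctan2(r,p[:,2])/np.maximum(r,1e-9)
        q=p[:,:2]*k[:,None]
    else: q=p[:,:2]/p[:,2:]
    return q*[K[0,0],K[1,1]]+K[:2,2]
def dens(b):  # densify hull edges for fisheye
    return np.vstack([b]+[b+(np.roll(b,k,0)-b)*t for k in range(1,len(b)) for t in(.25,.5,.75)])
def place(P,q,z=0):
    c,s=np.cos(q[2]),np.sin(q[2]);return P@np.array([[c,s,0],[-s,c,0],[0,0,1]])+[q[0],q[1],z]
S=4
def render(n,c,model,q,z,off,shape):
    im=np.zeros(shape,np.uint8)
    for b in model:
        u=(proj(n,c,place(dens(b) if n=="wrist" else b,q,z))+.5-off)*S-.5
        h=cv2.convexHull((u*16).round().astype(np.int32)); cv2.fillConvexPoly(im,h,1,shift=4)
    return im
def fit(views,model,q0,z=0,st=(.01,.01,.1)):
    """views: list of (name,calib,mask,valid or None)"""
    D=[]
    for n,c,m,v in views:
        ys,xs=np.nonzero(m);off=np.array([max(xs.min()-25,0),max(ys.min()-25,0)]);e=(min(xs.max()+26,640),min(ys.max()+26,480))
        f=lambda a:cv2.resize(a[off[1]:e[1],off[0]:e[0]].astype(np.uint8),None,fx=S,fy=S,interpolation=cv2.INTER_LINEAR if 0 else cv2.INTER_NEAREST)
        D.append((n,c,f(m),off,None if v is None else f(v)))
    def L(q):
        t=0
        for n,c,m,off,v in D:
            r=render(n,c,model,q,z,off,m.shape)
            if v is not None:r=r&v
            t+=1-(r&m).sum()/max((r|m).sum(),1)
        return t/len(D)
    best=None;q0=np.array(q0,float)
    for k in range(3):
        s=np.vstack([q0]+[q0+np.eye(3)[i]*st[i]/(2**k) for i in range(3)])
        r=minimize(L,q0,method="Nelder-Mead",options=dict(initial_simplex=s,xatol=1e-5,fatol=1e-5));q0=r.x
    return r.x,r.fun
def back(n,c,uv,z):
    K=c["K"];p=(np.array(uv)-K[:2,2])/[K[0,0],K[1,1]]
    if n=="wrist":
        t=np.hypot(*p);d=np.r_[p*np.sin(t)/max(t,1e-9),np.cos(t)]
    else:d=np.r_[p,1]
    d=R.from_quat(c["orientation"]).apply(d);return c["position"]+d*(z-c["position"][2])/d[2]
def pick(q,n,c,xy,z=.03,tol=.06):
    for d in bot.outline_of(q,n):
        m=d["pixels"]; ys,xs=np.nonzero(m)
        if np.linalg.norm(back(n,c,(xs.mean(),ys.mean()),z)[:2]-xy)<tol:return m,d["conf"]
    return None,0
def go(target,yaw):
    o=bot.get_obs();r=R.from_quat(o["tool_rot"]);X=r.as_matrix()[:,0];y=np.arctan2(X[1],X[0])
    d=r.inv().apply(np.array(target)-o["eef_pos"])*1e3
    dy=(yaw-y+np.pi)%(2*np.pi)-np.pi
    print("tcp",o["eef_pos"].round(4),"yaw",y.round(3),"tilt",r.as_matrix()[2,2].round(5),"-> tool delta mm",d.round(1),"turn z deg",np.degrees(-dy).round(1),"F",o["ft_force"].round(1),"w",round(o["grip_width"],4),"t",o["clock"])
E
python3 - <<'E'
from h import *
C={n:bot.calibration(n) for n in("top","scene")}
for n in C: bot.camera(n)
for q,uv,M,yaw in(("unit_d",(463,246),UNIT,-.3),("wedge",(199,240),WEDGE,.25)):
    xy=back("top",C["top"],uv,.03)[:2];V=[]
    for n in C:
        m,cf=pick(q,n,C[n],xy)
        print(q,n,cf,None if m is None else m.sum())
        if m is not None:V.append((n,C[n],m,None))
    for v in V: print(v[0],fit([v],M,[*xy,yaw]))
    print("both",fit(V,M,[*xy,yaw]))
n="top";d=bot.outline_of("fixture",n)[0];m=d["pixels"].astype(np.uint8)
h=cv2.convexHull(cv2.findNonZero(m));mm=cv2.fillConvexPoly(np.zeros_like(m),h,1)
print("fix",m.sum(),mm.sum(),fit([(n,C[n],mm,None)],PLATE,[*back(n,C[n],(330,205),0)[:2],0]))
E
```

```text
unit_d top 0.72 1260
unit_d scene 0.74 939
top (array([ 0.48187612, -0.36662301, -0.40036703]), np.float64(0.053854475330417206))
scene (array([ 0.48123384, -0.36702934, -0.39021636]), np.float64(0.050636215334420864))
both (array([ 0.4813886 , -0.36663967, -0.38910962]), np.float64(0.05357806390095099))
wedge top 0.76 989
wedge scene 0.84 814
top (array([0.51958723, 0.32305393, 0.20247885]), np.float64(0.06413401136703556))
scene (array([0.51562495, 0.32571311, 0.19789503]), np.float64(0.04194293377039415))
both (array([0.51777666, 0.32394319, 0.19785366]), np.float64(0.08678957816078364))
fix 6403 9744 (array([ 0.6448765 , -0.02151089,  0.00171643]), np.float64(0.014029816542961537))
```

Run:
```python
from h import *
print(bot.tip_reach);yaw=-.39
go([.48,-.367,.2],yaw+np.pi/2)
```

```text
0.008
tcp [ 0.1648 -0.4721  0.2393] yaw 0.336 tilt -1.0 -> tool delta mm [332.3   4.7  39.3] turn z deg -48.4 F [-0.5  0.2 -0.2] w 0.0858 t 0.85
```

move_arm --pt "1 33 0 0 0 0 0" --pt "1 33 0 0 0 0 0" --pt "1 33 1 0 0 0 0" --pt "1 33 1 5 0 0 0" --pt "1 33 1 5 0 0 0" --pt "1 33 1 5 0 0 0" --pt "1 33 1 5 0 0 0" --pt "1 33 0 5 0 0 0" --pt "1 33 0 5 0 0 0" --pt "1 33 0 5 0 0 0"

```text
clock: 1.68
eef_pos: [0.4795, -0.3673, 0.204]
tool_rot: [0.986, 0.167, 0.0, 0.0]
ft_force: [0.6, -1.4, 0.4]
grip_width: 0.0856
grasp_force: 0.0
```

move_arm --pt "1 0 0 0 0 0 -6" --pt "1 0 0 0 0 0 -6" --pt "1 0 0 0 0 0 -6" --pt "1 0 0 0 0 0 -6" --pt "1 0 0 0 0 0 -6" --pt "1 0 0 0 0 0 -6" --pt "1 0 0 0 0 0 -6" --pt "1 0 0 0 0 0 -6" --pt "1 0 0 0 0 0 0" --pt "1 0 0 0 0 0 0"

```text
clock: 2.52
eef_pos: [0.478, -0.368, 0.2042]
tool_rot: [0.833, 0.553, -0.0, -0.0]
ft_force: [-1.0, 0.1, 0.5]
grip_width: 0.0856
grasp_force: 0.0
```

Run:
```python
from h import *
c=bot.calibration("wrist");im=bot.camera("wrist");cv2.imwrite("pics/w1.png",im);print(c)
m,cf=pick("unit_d","wrist",c,[.481,-.367]);print(cf)
for s in(-.39,):
  if m is not None:q=fit([("wrist",c,m,None)],UNIT,[.481,-.367,s]);print(q,m.sum())
go([.4815,-.3668,.1],-.39+np.pi/2)
```

```text
{'K': array([[371.64829954,   0.        , 318.04965442],
       [  0.        , 371.64829954, 240.43253862],
       [  0.        ,   0.        ,   1.        ]]), 'position': array([ 0.51043262, -0.29049039,  0.33869083]), 'orientation': array([ 0.96660524, -0.19505753, -0.03218372,  0.16306769])}
0
tcp [ 0.478  -0.368   0.2043] yaw 1.171 tilt -1.0 -> tool delta mm [  2.5   2.8 104.3] turn z deg -0.5 F [-0.5  0.5  0.7] w 0.0852 t 2.6167
```

View pics/w1.png

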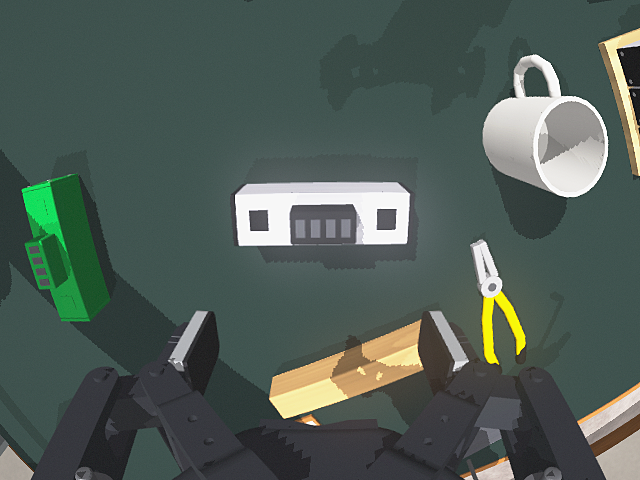

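The wrist view shows unit_d lying level at about (323,215) with its connector at (324,224). The pliers, mug and filler are clear of it. The network pick failed, so I'll check why.

Run:
```python
from h import *
c=bot.calibration("wrist");im=bot.camera("wrist")
print(back("wrist",c,(323,215),.04),proj("wrist",c,np.array([[.481,-.367,.04]])))
D=bot.outline_of("unit_d","wrist")
for d in D: print(d["conf"],d["rect"])
d=[d for d in D if abs(d["rect"][0]-236)<15]
if d:
  m=d[0]["pixels"];print(m.sum(),fit([("wrist",c,m,None)],UNIT,[.481,-.367,-.39]))
```

```text
[ 0.4831312  -0.36715377  0.04      ] [[320.56630559 215.79059524]]
0.91 [231.3, 177.8, 180.0, 70.4]
0.74 [22.5, 174.3, 87.1, 148.0]
0.18 [270.8, 322.8, 154.4, 95.9]
11150 (array([ 0.48251799, -0.36750399, -0.38209656]), np.float64(0.025952503363707025))
```

move_arm --pt "1 2 4 10 0 0 -1" --pt "1 0 0 25 0 0 0" --pt "1 0 0 30 0 0 0" --pt "1 0 0 25 0 0 0" --pt "1 0 0 20 0 0 0" --pt "1 0 0 15 0 0 0" --pt "1 0 0 11 0 0 0" --pt "1 0 0 10 0 0 0" --pt "1 0 0 0 0 0 0" --pt "1 0 0 0 0 0 0"

```text
clock: 3.55
eef_pos: [0.4825, -0.3676, 0.058]
tool_rot: [0.828, 0.561, -0.0, -0.0]
ft_force: [-0.1, 0.0, 0.1]
grip_width: 0.0858
grasp_force: 0.0
```

move_arm --pt "0.5 0 0 0 0 0 0" --pt "0.3 0 0 0 0 0 0" --pt "0.1 0 0 0 0 0 0" --pt "0 0 0 0 0 0 0" --pt "0 0 0 0 0 0 0" --pt "0 0 0 0 0 0 0" --pt "0 0 0 0 0 0 0" --pt "0 0 0 0 0 0 0"

```text
clock: 4.22
eef_pos: [0.4832, -0.3684, 0.0597]
tool_rot: [0.828, 0.561, 0.0, 0.001]
ft_force: [-0.1, 0.6, 6.8]
grip_width: 0.0488
grasp_force: 65.1
```

move_arm --pt "0 0 0 -3 0 0 0" --pt "0 0 0 -8 0 0 0" --pt "0 0 0 -20 0 0 0" --pt "0 0 0 -25 0 0 0" --pt "0 0 0 -25 0 0 -3" --pt "0 0 0 -20 0 0 -5" --pt "0 0 0 -9 0 0 -5" --pt "0 0 0 0 0 0 -5" --pt "0 0 0 0 0 0 -4" --pt "0 0 0 0 0 0 0"

```text
clock: 5.05
eef_pos: [0.4821, -0.3675, 0.1684]
tool_rot: [0.705, 0.709, -0.0, -0.0]
ft_force: [-0.3, -0.2, -2.7]
grip_width: 0.0486
grasp_force: 64.2
```

move_arm --pt "0 8 6 0 0 0 0" --pt "0 17 14 0 0 0 0" --pt "0 22 17 0 0 0 0" --pt "0 22 17 0 0 0 0" --pt "0 22 17 0 0 0 0" --pt "0 22 17 0 0 0 0" --pt "0 20 17 0 0 0 0" --pt "0 10 8 0 0 0 0" --pt "0 5 4 0 0 0 0" --pt "0 0 0 0 0 0 0"

```text
clock: 5.88
eef_pos: [0.5993, -0.2178, 0.1677]
tool_rot: [0.705, 0.709, -0.0, -0.0]
ft_force: [-1.0, -0.3, -1.4]
grip_width: 0.049
grasp_force: 64.2
```

Run:
```python
from h import *
c=bot.calibration("wrist");im=bot.camera("wrist");cv2.imwrite("pics/w2.png",im)
for q in("unit_d","fixture","end_stop","fence","wedge_stop"):
  for d in bot.outline_of(q,"wrist"): print(q,d["conf"],d["rect"],d["pixels"].sum())
q=np.array([.645,-.0215,0.0])
for k,P in dict(sf=[-75,-106.3,46],sb=[85,-79.7,46],pl=[-155,-135,8],pl2=[-155,135,8],pl3=[105,-135,8],es=[-75,105,46]).items():print(k,proj("wrist",c,place(np.array([P])/1e3,q)).round())
go([.6,-.22,.17],np.pi/2)
```

```text
unit_d 0.9 [1.0, 227.3, 20.2, 130.4] 1927
unit_d 0.66 [277.4, 0.0, 222.1, 31.3] 4452
unit_d 0.56 [155.1, 230.4, 326.5, 138.8] 34624
fixture 0.83 [185.9, 0.0, 320.5, 153.8] 42172
fence 0.91 [470.3, 1.0, 33.7, 62.2] 1553
wedge_stop 0.9 [278.8, 85.5, 221.2, 66.6] 11256
sf [[276. 108.]]
sb [[499.  84.]]
pl [[185. 148.]]
pl2 [[ 198. -133.]]
pl3 [[496. 154.]]
es [[ 282. -144.]]
tcp [ 0.5981 -0.2205  0.1684] yaw 1.573 tilt -1.0 -> tool delta mm [ 0.5  1.9 -1.6] turn z deg 0.1 F [-1.3 -0.  -1.6] w 0.0489 t 6.1833
```

View pics/w2.png

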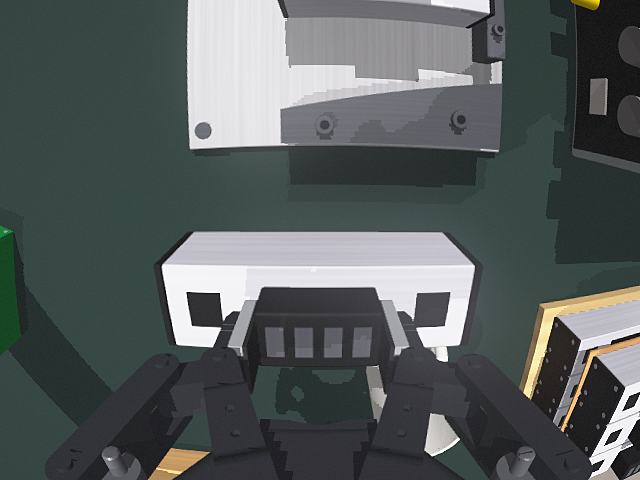

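The plate's near corners are at (189,150) and (499,152), the slanted stop is visible, and unit_c is at the top edge (285–490, 0–30). I'll refine the fixture pose and the held unit's pose.

```bash
cat >> h.py <<'E'
STOP=np.array([[x,y,z] for x,y in((-75,-106.3),(85,-79.7),(85,-133),(-75,-133)) for z in(8,46)])/1e3
FENCE=box(75.5,95,-60,105,8,40)
ROW=box(-75,75,-27,105,8,58)
E
python3 - <<'E'
from h import *
c=bot.calibration("wrist");im=bot.camera("wrist")
o=bot.get_obs();print(o["eef_pos"])
F=bot.outline_of("fixture","wrist")[0]["pixels"]
U=bot.outline_of("unit_d","wrist")
for d in U:
    if d["rect"][1]<5: F=F|d["pixels"]
for q in("fence","wedge_stop"):
    for d in bot.outline_of(q,"wrist")[:1]:
        F=F|d["pixels"]
        print(q)
        if q=="wedge_stop": W=d["pixels"]
F=cv2.morphologyEx(F.astype(np.uint8),cv2.MORPH_CLOSE,np.ones((9,9)))
fq=fit([("wrist",c,F,None)],[PLATE[0],STOP,FENCE,ROW],[.645,-.0215,0]);print("fix",fq)
print("stop only",fit([("wrist",c,W,None)],[STOP],fq[0]))
H=[d for d in U if 200<d["rect"][1]<260 and d["rect"][2]>250]
if H:
    m=H[0]["pixels"];v=np.zeros_like(m);v[:284]=1
    for z in(.105,.1087,.112):print("held",z,fit([("wrist",c,m&v,v)],UNIT,[.599,-.219,0],z))
E
```

```text
[ 0.59816203 -0.22040374  0.16845056]
fence
wedge_stop
fix (array([ 0.64644189, -0.01739086,  0.01212798]), np.float64(0.01654790560029462))
stop only (array([ 0.64674062, -0.02064616,  0.01424398]), np.float64(0.11755094765611074))
held 0.105 (array([ 0.59723881, -0.22180451,  0.00268578]), np.float64(0.017874274570246818))
held 0.1087 (array([ 0.59789422, -0.22079368, -0.00165112]), np.float64(0.010072433628665833))
held 0.112 (array([ 0.59816529, -0.2197346 , -0.00182066]), np.float64(0.024896105300560745))
```

move_arm --pt "0 8 3 0 0 0 0" --pt "0 18 6 0 0 0 0" --pt "0 22 7 0 0 0 0" --pt "0 22 7 0 0 0 0" --pt "0 22 7 0 0 0 0" --pt "0 22 7 0 0 0 0" --pt "0 18 6 0 0 0 0" --pt "0 11 3 0 0 0 0" --pt "0 4 1 0 0 0 0" --pt "0 0 0 0 0 0 0"

```text
clock: 7.27
eef_pos: [0.6453, -0.0709, 0.1682]
tool_rot: [0.705, 0.709, -0.0, -0.0]
ft_force: [0.9, -0.7, -2.6]
grip_width: 0.0485
grasp_force: 64.2
```

Run:
```python
from h import *
c=bot.calibration("wrist");im=bot.camera("wrist");cv2.imwrite("pics/w3.png",im)
for q in("unit_d","fixture","end_stop","fence","wedge_stop"):
  for d in bot.outline_of(q,"wrist"): print(q,d["conf"],d["rect"],d["pixels"].sum())
q=np.array([.6464,-.019,0.01])
for k,P in dict(a1=[-75,105,58],a2=[75,105,58],c1=[-75,-27,58],c2=[75,-27,58],pl2=[-155,135,8],pl4=[105,135,8],es=[-75,105,46],es2=[75,105,46]).items():print(k,proj("wrist",c,place(np.array([P])/1e3,q)).round())
go([.645,-.073,.17],np.pi/2)
```

```text
unit_d 0.93 [207.9, 16.8, 225.0, 66.1] 14981
unit_d 0.89 [0.6, 326.2, 35.2, 107.7] 2671
unit_d 0.79 [209.9, 148.8, 221.1, 67.4] 14487
unit_d 0.66 [204.2, 79.3, 226.6, 67.3] 14718
unit_d 0.6 [156.8, 227.7, 323.8, 141.4] 34618
fixture 0.69 [135.0, 0.0, 318.3, 263.4] 27060
end_stop 0.84 [214.3, 0.2, 213.4, 16.3] 3106
fence 0.6 [410.8, 26.0, 37.3, 208.7] 3632
a1 [[207.  15.]]
a2 [[433.  15.]]
c1 [[212. 206.]]
c2 [[428. 205.]]
pl2 [[135.  11.]]
pl4 [[449.   1.]]
es [[211.  20.]]
es2 [[428.  20.]]
tcp [ 0.645  -0.0733  0.1684] yaw 1.573 tilt -1.0 -> tool delta mm [ 0.3  0.  -1.6] turn z deg 0.1 F [-0.4 -0.6 -1.8] w 0.0485 t 7.5667
```

View pics/w3.png

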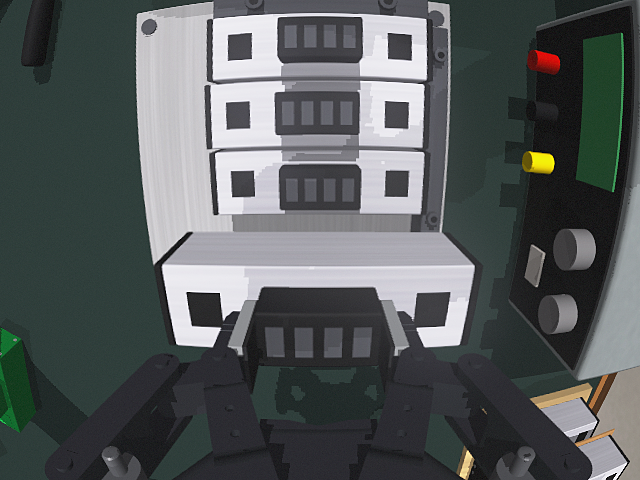

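The row from unit_a at the top to unit_c (150–215) is clearly visible, with small gaps. I'll fit each unit and the plate.

Run:
```python
from h import *
c=bot.calibration("wrist");im=bot.camera("wrist")
U=bot.outline_of("unit_d","wrist");A=np.zeros((480,640),bool)
for d in U:
    r=d["rect"];A|=d["pixels"]
    if r[1]<200 and r[0]>100:
        p=back("wrist",c,(r[0]+r[2]/2,r[1]+r[3]/2),.045)
        q,f=fit([("wrist",c,d["pixels"],None)],UNIT,[p[0],p[1],0.01],.008);print(r,q.round(4),round(f,3))
F=bot.outline_of("fixture","wrist")[0]["pixels"]|A
for n in("end_stop","fence"):
    for d in bot.outline_of(n,"wrist")[:1]:F|=d["pixels"]
F=cv2.morphologyEx(F.astype(np.uint8),cv2.MORPH_CLOSE,np.ones((11,11)))
v=np.zeros_like(F);v[:225]=1
for M in([PLATE[0],FENCE,ROW],):print(fit([("wrist",c,F&v,v)],M,[.6464,-.019,.01]))
# left plate edge & fence front edge by gradients
g=im.astype(int).sum(2)
for y in(40,80,120,160,200):
    d=np.diff(g[y-2:y+3].mean(0)[100:190]);print(y,100+d.argmax())
```

```text
[210.0, 142.9, 222.7, 67.3] [ 0.646  -0.0307  0.0106] 0.046
[205.2, 75.0, 224.6, 71.0] [0.644  0.0158 0.0103] 0.033
[205.6, 11.8, 227.8, 67.6] [0.6452 0.0618 0.0116] 0.087
(array([ 0.64521233, -0.02084331,  0.00484033]), np.float64(0.011369454096443299))
40 135
80 135
120 137
160 139
200 144
```

Run:
```python
from h import *
im=cv2.imread("pics/w3.png")[0:250,130:460];im=cv2.resize(im,None,fx=2.4,fy=2.4,interpolation=cv2.INTER_CUBIC)
for k in range(0,330,20):cv2.line(im,(int(k*2.4),0),(int(k*2.4),5 if k%100 else 12),(0,0,255),1)
cv2.imwrite("pics/w3c.png",im);print(im.shape)
```

```text
(600, 792, 3)
```

View pics/w3c.png

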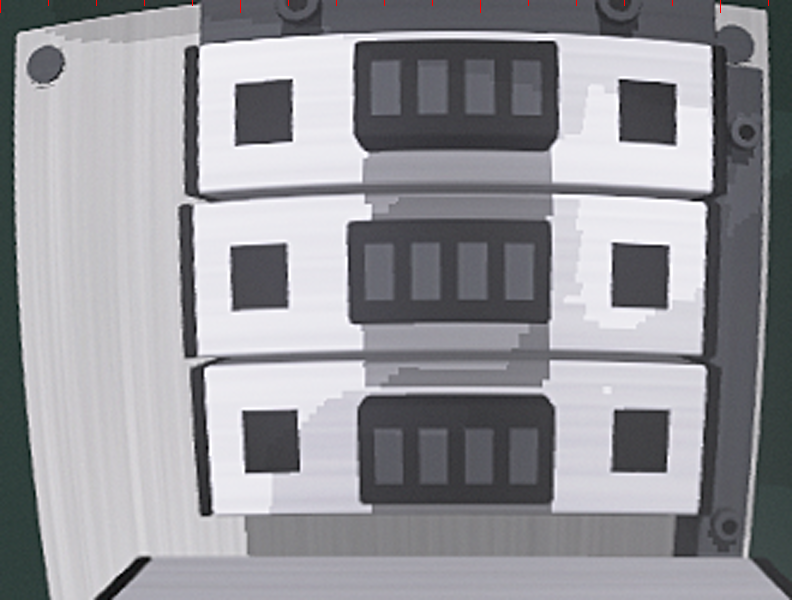

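Run:
```python
from h import *
c=bot.calibration("wrist")
f=lambda x,y,z:back("wrist",c,(x/2.4+130,y/2.4),z)[:2]
for n,x,y,z in[("plFL",17,34,.008),("plFR",768,10,.008),("plL",50,600,.008),("plR",745,555,.008),
 ("a far L",197,40,.058),("a far R",712,42,.058),("a near L",197,195,.058),("a near R",714,193,.058),
 ("b far L",193,201,.058),("b far R",706,204,.058),("b near L",195,355,.058),("b near R",706,356,.058),
 ("c far L",205,364,.058),("c far R",706,367,.058),("c near L",212,514,.058),("c near R",702,516,.058),
 ("c endL",192,364,.058),("c endL2",202,514,.058),("c endR",719,367,.058),("c endR2",708,516,.058),("b endL",180,204,.058),("b endR",718,204,.058),
 ("fence L?",675,555,.008),("fence top",697,555,.04)]: print(n,f(x,y,z).round(4))
```

```text
plFL [0.4923 0.1095]
plFR [0.751  0.1123]
plL [ 0.4932 -0.1008]
plR [ 0.751  -0.0818]
a far L [0.5744 0.0826]
a far R [0.7161 0.083 ]
a near L [0.5748 0.0372]
a near R [0.7168 0.0388]
b far L [0.5736 0.0356]
b far R [0.7145 0.0354]
b near L [ 0.5731 -0.008 ]
b near R [ 0.7161 -0.0075]
c far L [ 0.5759 -0.0106]
c far R [ 0.7163 -0.0106]
c near L [ 0.5754 -0.0543]
c near R [ 0.7182 -0.0542]
c endL [ 0.5721 -0.0105]
c endL2 [ 0.5724 -0.0543]
c endR [ 0.7201 -0.0104]
c endR2 [ 0.7201 -0.0541]
b endL [0.5698 0.035 ]
b endR [0.718  0.0357]
fence L? [ 0.7245 -0.0821]
fence top [ 0.7232 -0.0718]
```

move_arm --pt "0 -2 0 0 0 0 0" --pt "0 -3 0 5 0 0 0" --pt "0 0 0 10 0 0 0" --pt "0 0 0 12 0 0 0" --pt "0 0 0 10 0 0 0" --pt "0 0 0 5 0 0 0" --pt "0 0 0 0 0 0 0" --pt "0 0 0 0 0 0 0"

```text
clock: 8.48
eef_pos: [0.6449, -0.077, 0.1256]
tool_rot: [0.706, 0.709, -0.0, -0.001]
ft_force: [-0.1, 0.0, -2.5]
grip_width: 0.0488
grasp_force: 64.2
```

Run:
```python
from h import *
c=bot.calibration("wrist");im=bot.camera("wrist");cv2.imwrite("pics/w4.png",im)
o=bot.get_obs();print(o["eef_pos"],c["position"])
q=[o["eef_pos"][0],o["eef_pos"][1],.0]
for P in([-75,22,50],[75,22,50],[-75,22,0],[75,22,0]):print(P,proj("wrist",c,place(np.array([P])/1e3,q,o["eef_pos"][2]-.0597)).round(1))
im=im[130:330,130:480];cv2.imwrite("pics/w4c.png",cv2.resize(im,None,fx=2.25,fy=2.25,interpolation=cv2.INTER_CUBIC))
```

```text
[ 0.64541213 -0.07705093  0.12641883] [0.64433551 0.00719437 0.26011177]
[-75, 22, 50] [[153.  265.6]]
[75, 22, 50] [[485.8 267.4]]
[-75, 22, 0] [[187.8 231.5]]
[75, 22, 0] [[450.7 233.1]]
```

View pics/w4c.png

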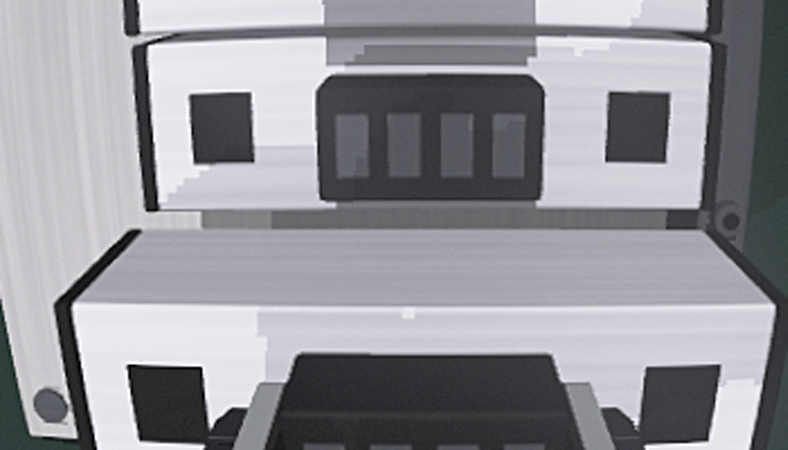

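Run:
```python
from h import *
c=bot.calibration("wrist");f=lambda x,y,z:back("wrist",c,(x/2.25+130,y/2.25+130),z).round(4)
print("c near",f(157,210,.058),f(428,210,.058),f(700,210,.058),"ends",f(147,210,.058),f(711,210,.058))
print("d low",f(138,230,.0667),f(428,230,.0667),f(705,230,.0667))
go([.645,-.077,.0697],np.pi/2)
```

```text
c near [ 0.5756 -0.0531  0.058 ] [ 0.6465 -0.053   0.058 ] [ 0.718  -0.0522  0.058 ] ends [ 0.5728 -0.0531  0.058 ] [ 0.7211 -0.0522  0.058 ]
d low [ 0.5729 -0.0558  0.0667] [ 0.6464 -0.0555  0.0667] [ 0.7168 -0.055   0.0667]
tcp [ 0.6454 -0.0771  0.1264] yaw 1.575 tilt -1.0 -> tool delta mm [ 0.1 -0.4 56.7] turn z deg 0.2 F [ 0.5 -0.8 -1.9] w 0.0485 t 8.5333
```

move_arm --pt "0 0 0 5 0 0 0" --pt "0 0 0 9 0 0 0" --pt "0 0 0 10 0 0 0" --pt "0 0 0 9 0 0 0" --pt "0 0 0 7 0 0 0" --pt "0 0 0 6 0 0 0" --pt "0 0 0 4 0 0 0" --pt "0 0 0 3 0 0 0" --pt "0 0 0 1 0 0 0" --pt "0 0 0 0 0 0 0"

```text
clock: 9.37
eef_pos: [0.6452, -0.0771, 0.0722]
tool_rot: [0.706, 0.709, -0.0, -0.0]
ft_force: [0.3, 0.2, -1.8]
grip_width: 0.0487
grasp_force: 64.2
```

move_arm --pt "0 0 0 1.5 0 0 0" --pt "0 0 0 1 0 0 0" --pt "0 0 0 1 0 0 0" --pt "0 0 0 0 0 0 0" --pt "0 0 0 0 0 0 0"

```text
clock: 9.78
eef_pos: [0.6452, -0.0771, 0.0689]
tool_rot: [0.706, 0.709, 0.0, 0.0]
ft_force: [0.3, -0.2, -2.2]
grip_width: 0.0486
grasp_force: 64.2
```

move_arm --pt "0 0 0 0.7 0 0 0" --pt "0 0 0 0.7 0 0 0" --pt "0 0 0 0 0 0 0" --pt "0 0 0 0 0 0 0"

```text
clock: 10.12
eef_pos: [0.6454, -0.0771, 0.0678]
tool_rot: [0.706, 0.709, 0.0, 0.0]
ft_force: [-0.8, 0.4, 0.5]
grip_width: 0.0488
grasp_force: 64.5
```

move_arm --pt "0 1 0 0 0 0 0" --pt "0 1 0 0 0 0 0" --pt "0 1 0 0 0 0 0" --pt "0 1 0 0 0 0 0" --pt "0 1 0 0 0 0 0" --pt "0 0 0 0 0 0 0"

```text
clock: 10.62
eef_pos: [0.6456, -0.0723, 0.0678]
tool_rot: [0.706, 0.709, 0.0, 0.001]
ft_force: [0.1, -1.6, 1.1]
grip_width: 0.0488
grasp_force: 64.6
```

move_arm --pt "0 0.5 0 0 0 0 0" --pt "0 0.5 0 0 0 0 0" --pt "0 0.5 0 0 0 0 0" --pt "0 0 0 0 0 0 0"

```text
clock: 10.95
eef_pos: [0.6455, -0.0709, 0.0678]
tool_rot: [0.706, 0.709, 0.0, 0.001]
ft_force: [-0.1, -3.2, 2.4]
grip_width: 0.0489
grasp_force: 64.8
```

move_arm --pt "0 0.5 0 0 0 0 0" --pt "0 0.5 0 0 0 0 0" --pt "0 0 0 0 0 0 0"

```text
clock: 11.2
eef_pos: [0.6456, -0.0708, 0.0678]
tool_rot: [0.706, 0.708, -0.001, 0.001]
ft_force: [0.6, -6.2, 3.0]
grip_width: 0.0489
grasp_force: 64.8
```

move_arm --pt "0 -0.7 0 -0.3 0 0 0" --pt "0.3 0 0 0 0 0 0" --pt "0.6 0 0 0 0 0 0" --pt "0.8 0 0 0 0 0 0" --pt "0.9 0 0 0 0 0 0" --pt "0.9 0 0 -3 0 0 0" --pt "0.9 0 0 -12 0 0 0" --pt "0.9 0 0 -25 0 0 0" --pt "0.9 0 0 -35 0 0 0" --pt "1 0 0 -30 0 0 0"

```text
clock: 12.03
eef_pos: [0.6446, -0.0696, 0.1737]
tool_rot: [0.705, 0.709, -0.0, -0.001]
ft_force: [0.6, -0.2, 0.8]
grip_width: 0.0852
grasp_force: 0.0
```

Run:
```python
from h import *
c=bot.calibration("wrist");bot.camera("wrist")
U=bot.outline_of("unit_d","wrist")
for d in U:
    r=d["rect"]
    if r[0]>100 and r[2]>120:
        p=back("wrist",c,(r[0]+r[2]/2,r[1]+r[3]/2),.045)
        print(r,[x.round(4) for x in fit([("wrist",c,d["pixels"],None)],UNIT,[p[0],p[1],0.01],.008)])
c=bot.calibration("top");bot.camera("top")
w=np.array([.518,.324]);m,cf=pick("wedge","top",c,w);print(cf,fit([("top",c,m,None)],WEDGE,[*w,.2]) if m is not None else 0)
a=.2;go(place(np.array([[-.065,0,.2]]),[.518,.324,a])[0],a)
```

```text
[212.3, 143.1, 222.6, 68.4] [array([ 0.6459, -0.0268,  0.0071]), np.float64(0.0785)]
[216.2, 205.3, 206.0, 63.3] [array([ 0.6454, -0.0713,  0.001 ]), np.float64(0.1976)]
[210.3, 19.3, 221.6, 64.1] [array([0.6451, 0.0617, 0.008 ]), np.float64(0.1231)]
[207.5, 78.4, 221.8, 69.7] [array([0.6439, 0.018 , 0.0044]), np.float64(0.0348)]
[139.2, 0.3, 309.8, 326.7] [array([0.5393, 0.0201, 1.5786]), np.float64(0.6706)]
0.85 (array([0.51977347, 0.32353107, 0.20727156]), np.float64(0.07665924544196401))
tcp [ 0.6459 -0.0699  0.1742] yaw 1.575 tilt -1.0 -> tool delta mm [ 381.9 -189.7  -26.3] turn z deg 78.8 F [ 0.3  0.1 -0.9] w 0.0854 t 12.2333
```

move_arm --pt "1 20 -10 -10 0 0 0" --pt "1 36 -18 -10 0 0 0" --pt "1 36 -18 -6 0 0 0" --pt "1 36 -18 0 0 0 0" --pt "1 36 -18 0 0 0 0" --pt "1 36 -18 0 0 0 0" --pt "1 36 -18 0 0 0 0" --pt "1 36 -18 0 0 0 0" --pt "1 36 -18 0 0 0 0" --pt "1 36 -18 0 0 0 0"

```text
clock: 13.07
eef_pos: [0.4692, 0.2741, 0.1968]
tool_rot: [0.706, 0.709, -0.002, -0.001]
ft_force: [-0.3, -0.1, -0.8]
grip_width: 0.0855
grasp_force: 0.0
```

move_arm --pt "1 38 -18 0 0 0 0" --pt "1 0 0 0 0 0 7" --pt "1 0 0 0 0 0 7" --pt "1 0 0 0 0 0 7" --pt "1 0 0 0 0 0 7" --pt "1 0 0 0 0 0 7" --pt "1 0 0 0 0 0 7" --pt "1 0 0 0 0 0 7" --pt "1 0 0 0 0 0 7" --pt "1 0 0 0 0 0 7"

```text
clock: 13.9
eef_pos: [0.467, 0.2857, 0.1966]
tool_rot: [0.964, 0.265, -0.006, -0.014]
ft_force: [1.5, 0.2, 0.8]
grip_width: 0.0856
grasp_force: 0.0
```

move_arm --pt "1 0 0 0 0 0 7" --pt "1 0 0 0 0 0 7" --pt "1 0 0 0 0 0 2" --pt "1 0 0 0 0 0 0" --pt "1 0 0 0 0 0 0"

```text
clock: 14.32
eef_pos: [0.499, 0.2137, 0.1973]
tool_rot: [0.983, 0.178, -0.016, -0.04]
ft_force: [0.0, 0.8, -0.1]
grip_width: 0.0851
grasp_force: 0.0
```

Run:
```python
from h import *
c=bot.calibration("wrist");cv2.imwrite("pics/w5.png",bot.camera("wrist"))
U=bot.outline_of("wedge","wrist")
for d in U:print(d["conf"],d["rect"])
m=U[0]["pixels"];q,f=fit([("wrist",c,m,None)],WEDGE,[.519,.3238,.2]);print(q,f)
go(place(np.array([[-.070,0,.03]]),q)[0],q[2])
```

```text
0.67 [191.7, 37.8, 51.8, 222.4]
[0.51871515 0.32316207 0.20964414] 0.03169952223828443
tcp [0.4988 0.2151 0.1979] yaw 0.362 tilt -0.99627 -> tool delta mm [ -9.6 -90.  176.3] turn z deg 8.7 F [-0.3  0.3 -0.2] w 0.0854 t 14.4167
```

View pics/w5.png

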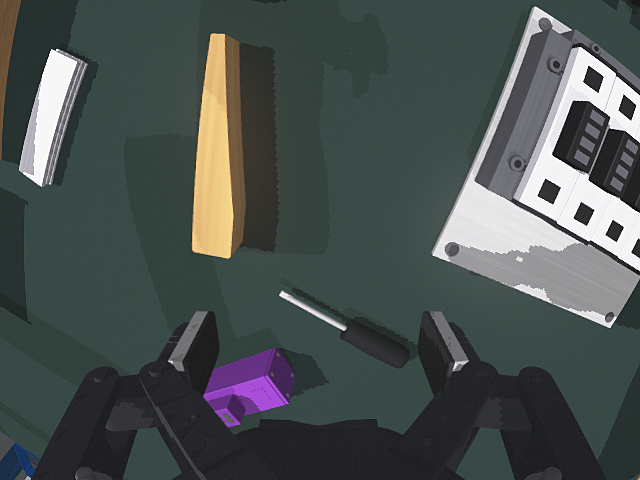

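The wedge is clear at (215,145), thick end toward the robot at (215,255). The tool has tilted and drifted, so I'll check the joints.

Run:
```python
from h import *
o=bot.get_obs();print(o["joint_pos"].round(3),o["joint_vel"].round(3));print(R.from_quat(o["tool_rot"]).as_matrix().round(3))
go([.45,.31,.2],.21)
```

```text
[0.361 0.358 0.056 1.284 0.085 3.141] [ 0.015 -0.006  0.008  0.001 -0.003  0.001]
[[ 0.935  0.352 -0.045]
 [ 0.354 -0.932  0.074]
 [-0.016 -0.085 -0.996]]
tcp [0.4988 0.2151 0.1979] yaw 0.362 tilt -0.99627 -> tool delta mm [ -12.  -105.8    7.1] turn z deg 8.7 F [-0.3  0.3 -0.2] w 0.0854 t 14.4167
```

move_arm --pt "1 0 0 -3 0 0 -7" --pt "1 0 0 0 0 0 -7" --pt "1 0 0 0 0 0 -7" --pt "1 0 0 0 0 0 -7" --pt "1 0 0 0 0 0 -7" --pt "1 0 0 0 0 0 -7" --pt "1 0 0 0 0 0 0" --pt "1 0 0 0 0 0 0"

```text
clock: 15.08
eef_pos: [0.4991, 0.2154, 0.2016]
tool_rot: [0.854, 0.519, 0.001, -0.043]
ft_force: [0.2, 0.3, 0.0]
grip_width: 0.0853
grasp_force: 0.0
```

```bash
cat >> h.py <<'E'
def full(p,yaw):
    o=bot.get_obs();r=R.from_quat(o["tool_rot"]);t=R.from_matrix(np.array([[np.cos(yaw),np.sin(yaw),0],[np.sin(yaw),-np.cos(yaw),0],[0,0,-1]]))
    rv=np.degrees((r.inv()*t).as_rotvec())
    z=r.as_matrix()[:,2];ax=np.cross(z,[0,0,-1.]);lev=np.degrees(r.inv().apply(ax))
    print("tcp",o["eef_pos"].round(4),"j",o["joint_pos"].round(2),"shift(after level/turn)",(t.inv().apply(np.array(p)-o["eef_pos"])*1e3).round(1),"shift(now)",(r.inv().apply(np.array(p)-o["eef_pos"])*1e3).round(1),"turn",rv.round(2),"level",lev.round(2),"F",o["ft_force"].round(1),"w",round(o["grip_width"],4),"t",round(o["clock"],2))
E
python3 - <<'E'
from h import *
q=np.array([.5187,.3232,.2096]);full(place(np.array([[-.070,0,.2]]),q)[0],q[2]+np.pi)
E
```

```text
tcp [0.4991 0.2154 0.2016] j [0.36 0.36 0.06 1.29 0.08 2.41] shift(after level/turn) [ 28.4 101.4   1.6] shift(now) [ 60.  -85.9  10.6] turn [   0.72   -6.1  -129.33] level [-4.16 -2.61 -0.  ] F [0.2 0.3 0. ] w 0.0853 t 15.08
```

Level, then turn the rest of the way, then shift.

move_arm --pt "1 0 0 0 -4.2 -2.6 0" --pt "1 0 0 0 0 0 -7" --pt "1 0 0 0 0 0 -7" --pt "1 0 0 0 0 0 -7" --pt "1 0 0 0 0 0 -7" --pt "1 0 0 0 0 0 -7" --pt "1 0 0 0 0 0 -7" --pt "1 0 0 0 0 0 -7" --pt "1 0 0 0 0 0 -7" --pt "1 0 0 0 0 0 -7"

```text
clock: 15.92
eef_pos: [0.4994, 0.2148, 0.2016]
tool_rot: [0.455, 0.89, 0.0, 0.0]
ft_force: [0.4, -0.0, -0.1]
grip_width: 0.0849
grasp_force: 0.0
```

move_arm --pt "1 0 0 0 0 0 -7" --pt "1 0 0 0 0 0 -7" --pt "1 0 0 0 0 0 -7" --pt "1 0 0 0 0 0 -7" --pt "1 0 0 0 0 0 -7" --pt "1 0 0 0 0 0 -7" --pt "1 0 0 0 0 0 -7" --pt "1 0 0 0 0 0 -7" --pt "1 0 0 0 0 0 -7" --pt "1 0 0 0 0 0 0"

```text
clock: 16.75
eef_pos: [0.4995, 0.2148, 0.2016]
tool_rot: [-0.075, 0.997, -0.0, 0.0]
ft_force: [-0.5, -0.3, -0.5]
grip_width: 0.0856
grasp_force: 0.0
```

move_arm --pt "1 5 20 0 0 0 0" --pt "1 8 30 0 0 0 0" --pt "1 8 30 0 0 0 0" --pt "1 7 21 0 0 0 0" --pt "1 0 0 0 0 0 0" --pt "1 0 0 0 0 0 0"

```text
clock: 17.25
eef_pos: [0.4562, 0.3111, 0.2016]
tool_rot: [-0.075, 0.997, -0.0, 0.001]
ft_force: [-0.1, 0.1, -1.1]
grip_width: 0.0854
grasp_force: 0.0
```

Run:
```python
from h import *
c=bot.calibration("wrist");cv2.imwrite("pics/w6.png",bot.camera("wrist"))
q=np.array([.5187,.3232,.2096])
U=bot.outline_of("wedge","wrist")
for d in U:print(d["conf"],d["rect"])
if U:
    q2,f=fit([("wrist",c,U[0]["pixels"],None)],WEDGE,q);print(q2,f)
full(place(np.array([[-.070,0,.03]]),q)[0],q[2]+np.pi)
```

```text
0.71 [294.4, 178.2, 49.3, 195.6]
0.57 [0.0, 265.5, 47.1, 124.7]
[0.51917923 0.32327937 0.20852614] 0.033699327533148415
tcp [0.457  0.3096 0.2016] j [ 0.6   0.36  0.07  1.28 -0.    0.45] shift(after level/turn) [  6.8   0.4 171.6] shift(now) [7.000e+00 1.000e-01 1.716e+02] turn [-0.04  0.06 -3.51] level [-0.04  0.06 -0.  ] F [ 0.2 -0.3  0.6] w 0.0858 t 17.35
```

move_arm --pt "1 6.5 0 10 0 0 -3.5" --pt "1 0 0 25 0 0 0" --pt "1 0 0 35 0 0 0" --pt "1 0 0 35 0 0 0" --pt "1 0 0 30 0 0 0" --pt "1 0 0 25 0 0 0" --pt "1 0 0 15 0 0 0" --pt "1 0 0 10 0 0 0" --pt "1 0 0 0 0 0 0" --pt "1 0 0 0 0 0 0"

```text
clock: 18.18
eef_pos: [0.4513, 0.3083, 0.0168]
tool_rot: [-0.105, 0.995, -0.0, 0.0]
ft_force: [-0.2, 0.4, -0.4]
grip_width: 0.0855
grasp_force: 0.0
```

move_arm --pt "0.6 0 0 0 0 0 0" --pt "0.4 0 0 0 0 0 0" --pt "0.2 0 0 0 0 0 0" --pt "0 0 0 0 0 0 0" --pt "0 0 0 0 0 0 0" --pt "0 0 0 0 0 0 0" --pt "0 0 0 0 0 0 0" --pt "0 0 0 0 0 0 0"

```text
clock: 18.85
eef_pos: [0.4515, 0.3094, 0.0178]
tool_rot: [-0.106, 0.994, 0.0, 0.002]
ft_force: [0.9, -0.2, 5.8]
grip_width: 0.0363
grasp_force: 61.2
```

move_arm --pt "0 0 0 -3 0 0 0" --pt "0 0 0 -8 0 0 0" --pt "0 0 0 -15 0 0 0" --pt "0 0 0 -25 0 0 0" --pt "0 0 0 -25 0 0 0" --pt "0 0 0 -25 0 0 0" --pt "0 0 0 -25 0 0 0" --pt "0 0 0 -14 0 0 0" --pt "0 0 0 0 0 0 0" --pt "0 0 0 0 0 0 0"

```text
clock: 19.68
eef_pos: [0.4508, 0.309, 0.1572]
tool_rot: [-0.106, 0.994, 0.0, 0.001]
ft_force: [-0.3, -0.2, -2.3]
grip_width: 0.0359
grasp_force: 60.5
```

Run:
```python
from h import *
f=np.array([.6465,-.0218,.005])
print(place(np.array([[-.1,-.089,0]]),f))
# wedge origin at fixture (-100,-88): grasp at wedge x -70
t=place(np.array([[-.170,-.089,.154]]),f)[0];print(t);full(t,.005+np.pi)
o=bot.get_obs();print(o["grasp_force"],o["ft_torque"])
```

```text
[[ 0.54694625 -0.11129889  0.        ]]
[ 0.47694712 -0.11164888  0.154     ]
tcp [0.4508 0.309  0.1572] j [ 0.6   0.38 -0.02  1.17 -0.    0.39] shift(after level/turn) [ -24.  -420.8    3.2] shift(now) [  62.7 -416.8    3. ] turn [ 0.03  0.14 11.83] level [ 0.02  0.14 -0.  ] F [-0.3 -0.2 -2.3] w 0.0359 t 19.68
60.49134135246277 [-0.02946988  0.07360725 -0.00809761]
```

move_arm --pt "0 0 0 0 0 0 4" --pt "0 0 0 0 0 0 4" --pt "0 0 0 0 0 0 3.8" --pt "0 -2 -15 0 0 0 0" --pt "0 -2 -30 0 0 0 0" --pt "0 -2 -35 0 0 0 0" --pt "0 -2 -35 0 0 0 0" --pt "0 -2 -35 0 0 0 0" --pt "0 -2 -35 0 0 0 0" --pt "0 -2 -35 0 0 0 0"

```text
clock: 20.52
eef_pos: [0.464, 0.0871, 0.1546]
tool_rot: [-0.003, 1.0, -0.0, -0.002]
ft_force: [1.1, 0.3, -1.8]
grip_width: 0.0359
grasp_force: 60.5
```

move_arm --pt "0 -2 -35 0 0 0 0" --pt "0 -2 -35 0 0 0 0" --pt "0 -2 -35 0 0 0 0" --pt "0 -2 -35 0 0 0 0" --pt "0 -2 -30 0 0 0 0" --pt "0 0 -20 0 0 0 0" --pt "0 0 -10 0 0 0 0" --pt "0 0 0 0 0 0 0" --pt "0 0 0 0 0 0 0"

```text
clock: 21.27
eef_pos: [0.476, -0.1105, 0.1555]
tool_rot: [-0.002, 1.0, 0.001, -0.001]
ft_force: [-0.1, 0.4, -1.1]
grip_width: 0.0363
grasp_force: 60.5
```

Run:
```python
from h import *
f=np.array([.6465,-.0218,.005])
t=place(np.array([[-.170,-.089,.154]]),f)[0];full(t,.005+np.pi)
c=bot.calibration("wrist");cv2.imwrite("pics/w7.png",bot.camera("wrist"));o=bot.get_obs()
W=bot.outline_of("wedge","wrist")
for d in W:print(d["conf"],d["rect"])
# head top corners etc predicted for held wedge
p=o["eef_pos"]
print(proj("wrist",c,place(WEDGE[0],[p[0]+.07,p[1]-.0,.005],p[2]-.0178)).round())
if W:
  for z in(-.004,0,.004):print(z,fit([("wrist",c,W[0]["pixels"],None)],WEDGE,[p[0]+.07,p[1],.005],p[2]-.0178+z))
for d in bot.outline_of("unit_d","wrist"):print(d["conf"],d["rect"])
for P in([-75,-106.3,46],[85,-79.7,46],[-155,-135,8],[-75,-71,58],[75,-71,58]):print(P,proj("wrist",c,place(np.array([P])/1e3,f)).round())
```

```text
tcp [ 0.476  -0.1105  0.1555] j [-0.23  0.27 -0.18  1.12  0.   -0.23] shift(after level/turn) [-0.9 -1.1  1.5] shift(now) [-0.9 -1.1  1.5] turn [ 0.08 -0.08 -0.01] level [ 0.08 -0.08 -0.  ] F [-0.1  0.4 -1.1] w 0.0363 t 21.27
0.88 [266.0, 257.6, 105.9, 167.6]
[[277. 256.]
 [265. 298.]
 [281. 332.]
 [272. 386.]
 [327. 497.]
 [328. 544.]
 [344. 497.]
 [346. 543.]
 [361. 256.]
 [373. 298.]]
-0.004 (array([ 0.54674468, -0.11021762,  0.00580793]), np.float64(0.12375325181416996))
0 (array([ 0.54516408, -0.11041923,  0.00308435]), np.float64(0.13225699170629523))
0.004 (array([ 0.54370951, -0.10962944,  0.01740471]), np.float64(0.16312492972744164))
0.93 [459.3, 323.0, 78.9, 136.8]
0.83 [401.5, 324.2, 45.7, 125.9]
0.75 [426.6, 321.6, 68.9, 141.6]
0.64 [364.5, 386.0, 8.2, 31.9]
0.59 [622.4, 32.4, 16.6, 49.1]
[-75, -106.3, 46] [[295. 353.]]
[85, -79.7, 46] [[326. 470.]]
[-155, -135, 8] [[260. 244.]]
[-75, -71, 58] [[340. 362.]]
[75, -71, 58] [[334. 473.]]
```

View pics/w7.png

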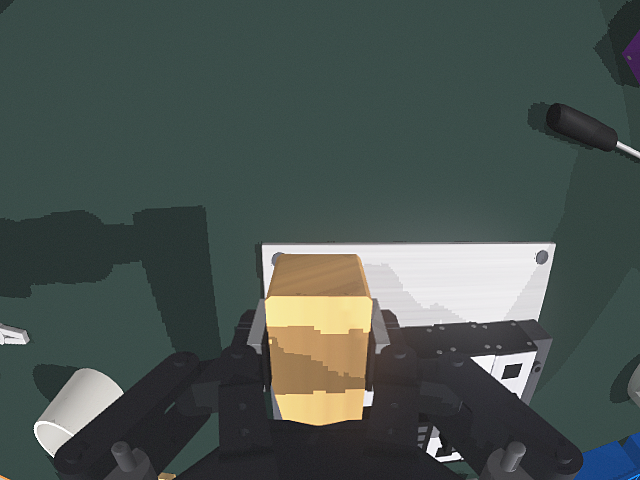

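The view shows the wedge head held square at (265–373, 298), the plate corner at (262,243) as predicted, and the row to the right. The wedge needs to go about 6.5 mm further toward −y, then down.

move_arm --pt "0 -1 -3 0 0 0 0" --pt "0 0 -3.5 8 0 0 0" --pt "0 0 0 18 0 0 0" --pt "0 0 0 20 0 0 0" --pt "0 0 0 20 0 0 0" --pt "0 0 0 20 0 0 0" --pt "0 0 0 18 0 0 0" --pt "0 0 0 12 0 0 0" --pt "0 0 0 7 0 0 0" --pt "0 0 0 0 0 0 0"

```text
clock: 22.25
eef_pos: [0.4767, -0.117, 0.0319]
tool_rot: [-0.003, 1.0, 0.0, -0.001]
ft_force: [-0.9, 0.2, -0.6]
grip_width: 0.0359
grasp_force: 60.5
```

move_arm --pt "0 0 0 1.5 0 0 0" --pt "0 0 0 1.5 0 0 0" --pt "0 0 0 1 0 0 0" --pt "0 0 0 0 0 0 0"

```text
clock: 22.58
eef_pos: [0.4787, -0.1176, 0.0303]
tool_rot: [-0.003, 1.0, -0.0, 0.001]
ft_force: [0.2, -0.5, -1.1]
grip_width: 0.0363
grasp_force: 60.5
```

move_arm --pt "0 0 0 1 0 0 0" --pt "0 0 0 1 0 0 0" --pt "0 0 0 1 0 0 0" --pt "0 0 0 0 0 0 0"

```text
clock: 22.92
eef_pos: [0.478, -0.1175, 0.0266]
tool_rot: [-0.003, 1.0, 0.0, 0.001]
ft_force: [-0.0, 0.9, -2.3]
grip_width: 0.036
grasp_force: 60.5
```

move_arm --pt "0 0 0 0.7 0 0 0" --pt "0 0 0 0.6 0 0 0" --pt "0 0 0 0 0 0 0"

```text
clock: 23.17
eef_pos: [0.4783, -0.1176, 0.0258]
tool_rot: [-0.003, 1.0, -0.0, 0.001]
ft_force: [-1.4, -0.7, 3.1]
grip_width: 0.0362
grasp_force: 60.9
```

move_arm --pt "0 -4 0.5 -0.3 0 0 0" --pt "0 -6 0.5 0 0 0 0" --pt "0 -6 0.5 0 0 0 0" --pt "0 -6 0.5 0 0 0 0" --pt "0 -6 0.5 0 0 0 0" --pt "0 -6 0.5 0 0 0 0" --pt "0 -4 0 0 0 0 0" --pt "0 0 0 0 0 0 0"

```text
clock: 23.83
eef_pos: [0.5178, -0.1143, 0.0259]
tool_rot: [-0.003, 1.0, -0.0, 0.001]
ft_force: [0.8, 0.3, 3.2]
grip_width: 0.0361
grasp_force: 60.9
```

move_arm --pt "0.3 0 0 0 0 0 0" --pt "0.6 0 0 0 0 0 0" --pt "0.8 0 0 0 0 0 0" --pt "0.8 0 0 -5 0 0 0" --pt "0.8 0 0 -15 0 0 0" --pt "0.5 0 0 -30 0 0 0" --pt "0 10 0 -15 0 0 0" --pt "0 35 0 0 0 0 0" --pt "0 30 0 0 0 0 0" --pt "0 0 0 0 0 0 0"

```text
clock: 24.67
eef_pos: [0.4332, -0.1136, 0.0898]
tool_rot: [-0.002, 1.0, 0.001, -0.004]
ft_force: [-0.1, 0.5, 0.2]
grip_width: 0.0078
grasp_force: 0.0
```

Run:
```python
from h import *
f=np.array([.6465,-.0218,.005])
c=bot.calibration("wrist");cv2.imwrite("pics/w8.png",bot.camera("wrist"))
inv=lambda q:(place(np.array([[q[0]-f[0],q[1]-f[1],0]]),[0,0,-f[2]])[0][:2]*1e3).round(1)
W=bot.outline_of("wedge","wrist")
for d in W:
    if d["conf"]>.4:q,e=fit([("wrist",c,d["pixels"],None)],WEDGE,[.588,-.114,.005],.008);print(d["conf"],d["rect"],q,e,inv(q))
t=place(np.array([[-.183,-.0905,.020]]),f)[0];print(t);full(t,.005+np.pi)
```

```text
0.67 [298.2, 336.4, 39.3, 88.4] [ 0.58696915 -0.11583867  0.10905329] 0.6599924216740123 [-60.  -93.7]
[ 0.46395479 -0.11321386  0.02      ]
tcp [ 0.4397 -0.1146  0.091 ] j [-0.26  0.28 -0.36  0.93  0.   -0.26] shift(after level/turn) [-24.3   1.3  71. ] shift(now) [-24.2   1.3  71. ] turn [ 0.01  0.05 -0.01] level [0.01 0.05 0.  ] F [ 1.3  0.1 -0.6] w 0.0003 t 24.77
```

move_arm --pt "0 0 1 10 0 0 0" --pt "0 0 0 20 0 0 0" --pt "0 0 0 20 0 0 0" --pt "0 0 0 13 0 0 0" --pt "0 0 0 6 0 0 0" --pt "0 0 0 2 0 0 0" --pt "0 -8 0 0 0 0 0" --pt "0 -8 0 0 0 0 0" --pt "0 -8 0 0 0 0 0" --pt "0 0 0 0 0 0 0"

```text
clock: 25.6
eef_pos: [0.469, -0.1141, 0.021]
tool_rot: [-0.003, 1.0, -0.001, 0.003]
ft_force: [0.6, 0.5, -0.1]
grip_width: 0.0002
grasp_force: 0.0
```

move_arm --pt "0 -4 0 0 0 0 0" --pt "0 -4 0 0 0 0 0" --pt "0 -3 0 0 0 0 0" --pt "0 -3 0 0 0 0 0" --pt "0 -3 0 0 0 0 0" --pt "0 0 0 0 0 0 0"

```text
clock: 26.1
eef_pos: [0.4827, -0.1135, 0.0198]
tool_rot: [-0.003, 1.0, -0.0, 0.001]
ft_force: [-0.2, 0.2, 0.2]
grip_width: -0.0004
grasp_force: 0.0
```

move_arm --pt "0 -3 0 0 0 0 0" --pt "0 -3 0 0 0 0 0" --pt "0 -3 0 0 0 0 0" --pt "0 -3 0 0 0 0 0" --pt "0 0 0 0 0 0 0"

```text
clock: 26.52
eef_pos: [0.495, -0.1135, 0.0198]
tool_rot: [-0.003, 1.0, -0.0, 0.001]
ft_force: [-0.4, -0.2, 0.1]
grip_width: -0.0002
grasp_force: 0.0
```

move_arm --pt "0 -2 0 0 0 0 0" --pt "0 -2 0 0 0 0 0" --pt "0 -2 0 0 0 0 0" --pt "0 0 0 0 0 0 0"

```text
clock: 26.85
eef_pos: [0.5005, -0.1134, 0.0197]
tool_rot: [-0.003, 1.0, 0.0, 0.001]
ft_force: [-0.1, -0.2, -0.8]
grip_width: -0.0002
grasp_force: 0.0
```

move_arm --pt "0 -1.5 0 0 0 0 0" --pt "0 -1.5 0 0 0 0 0" --pt "0 -1.5 0 0 0 0 0" --pt "0 0 0 0 0 0 0"

```text
clock: 27.18
eef_pos: [0.505, -0.1134, 0.0198]
tool_rot: [-0.003, 1.0, -0.0, 0.001]
ft_force: [0.1, 0.6, 0.5]
grip_width: 0.0003
grasp_force: 0.1
```

move_arm --pt "0 -1.5 0 0 0 0 0" --pt "0 -1.5 0 0 0 0 0" --pt "0 0 0 0 0 0 0"

```text
clock: 27.43
eef_pos: [0.5076, -0.1133, 0.0197]
tool_rot: [-0.003, 1.0, 0.0, 0.0]
ft_force: [-0.3, 0.7, 0.3]
grip_width: 0.0001
grasp_force: 0.5
```

move_arm --pt "0 -1.5 0 0 0 0 0" --pt "0 -1.5 0 0 0 0 0" --pt "0 0 0 0 0 0 0"

```text
clock: 27.68
eef_pos: [0.5104, -0.1131, 0.0196]
tool_rot: [-0.003, 1.0, 0.0, 0.0]
ft_force: [-1.8, 0.7, -0.1]
grip_width: -0.0
grasp_force: 1.0
```

Run:
```python
from h import *
f=np.array([.6465,-.0218,.005])
im=bot.camera("top");c=bot.calibration("top")
bot.camera("scene");cs=bot.calibration("scene")
for n,cc in(("top",c),("scene",cs)):
  m,cf=pick("wedge",n,cc,np.array([.6,-.11]),.03,.08);print(n,cf,0 if m is None else (m.sum(),fit([(n,cc,m,None)],WEDGE,[.6,-.111,.005],.008)))
cv2.imwrite("pics/t9.png",cv2.resize(bot.camera("scene")[220:340,260:420],None,fx=4.8,fy=4.8,interpolation=cv2.INTER_CUBIC))
```

```text
top 0.64 (np.int64(300), (array([ 0.6121253 , -0.11231536, -0.02715449]), np.float64(0.6478341355053684)))
scene 0.76 (np.int64(547), (array([ 0.60720519, -0.10750884, -0.00520051]), np.float64(0.3076678585617799)))
```

View pics/t9.png

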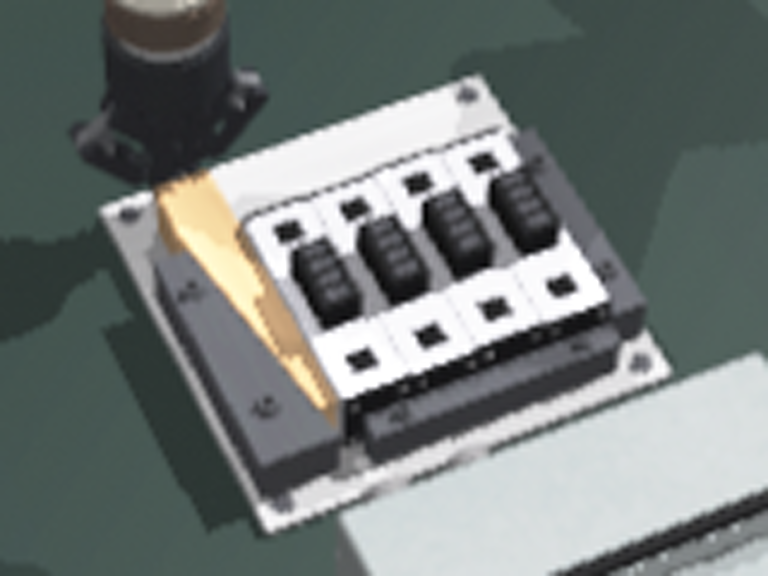

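The row is tight and aligned, and the wedge is well into the gap between the stop (left) and unit_d with the fingers behind its head. Force has begun to rise, so I'll keep pushing.

move_arm --pt "0 -1 0 0 0 0 0" --pt "0 -1 0 0 0 0 0" --pt "0 0 0 0 0 0 0"

```text
clock: 28.18
eef_pos: [0.5117, -0.1131, 0.0196]
tool_rot: [-0.003, 1.0, 0.0, -0.0]
ft_force: [-4.5, 1.5, 1.6]
grip_width: 0.0
grasp_force: 2.4
```

move_arm --pt "0 -1 0 0 0 0 0" --pt "0 -1 0 0 0 0 0" --pt "0 0 0 0 0 0 0"

```text
clock: 28.43
eef_pos: [0.5116, -0.1131, 0.0193]
tool_rot: [-0.003, 1.0, 0.0, -0.002]
ft_force: [-9.0, 1.0, 4.6]
grip_width: 0.0001
grasp_force: 4.5
```

move_arm --pt "0 -1.5 0 0 0 0 0" --pt "0 -1.5 0 0 0 0 0" --pt "0 0 0 0 0 0 0"

```text
clock: 28.68
eef_pos: [0.5116, -0.1132, 0.0187]
tool_rot: [-0.002, 1.0, 0.0, -0.005]
ft_force: [-14.8, 0.5, 9.4]
grip_width: -0.0001
grasp_force: 7.5
```

move_arm --pt "0 -1.5 0 0 0 0 0" --pt "0 -1 0 0 0 0 0" --pt "0 0 0 0 0 0 0"

```text
clock: 28.93
eef_pos: [0.5115, -0.1131, 0.0182]
tool_rot: [-0.002, 1.0, 0.0, -0.008]
ft_force: [-18.9, -0.0, 9.7]
grip_width: -0.0001
grasp_force: 9.8
```

move_arm --pt "0 -1.5 0 -0.4 0 0 0" --pt "0 -1.5 0 -0.4 0 0 0" --pt "0 -1 0 0 0 0 0" --pt "0 0 0 0 0 0 0" --pt "0 0 0 0 0 0 0"

```text
clock: 29.35
eef_pos: [0.5114, -0.1131, 0.0182]
tool_rot: [-0.002, 1.0, 0.0, -0.012]
ft_force: [-27.6, -0.8, 14.8]
grip_width: -0.0003
grasp_force: 13.6
```

move_arm --pt "0 3 0 0 0 0 0" --pt "0 3 0 0 0 0 0" --pt "0 4 0 0 0 0 0" --pt "0 6 0 0 0 0 0" --pt "0 10 0 0 0 0 0" --pt "0 15 0 -5 0 0 0" --pt "0 15 0 -15 0 0 0" --pt "0 10 0 -30 0 0 0" --pt "0 0 0 -35 0 0 0" --pt "0 0 0 -35 0 0 0"

```text
clock: 30.18
eef_pos: [0.4582, -0.1139, 0.1423]
tool_rot: [-0.003, 1.0, -0.0, 0.002]
ft_force: [2.0, 0.1, -0.3]
grip_width: 0.0
grasp_force: 0.0
```

Run:
```python
from h import *
o=bot.get_obs();print(o["eef_pos"],o["ft_force"])
f=np.array([.6465,-.0218,.005])
inv=lambda q:(place(np.array([[q[0]-f[0],q[1]-f[1],0]]),[0,0,-f[2]])[0][:2]*1e3).round(1)
for n in("scene","top"):
  bot.camera(n);cc=bot.calibration(n)
  m,cf=pick("wedge",n,cc,np.array([.6,-.11]),.03,.08)
  if m is not None:
    q,e=fit([(n,cc,m,None)],WEDGE,[.616,-.111,.005],.008);print(n,cf,q,e,inv(q))
c=bot.calibration("wrist");im=bot.camera("wrist")
for d in bot.outline_of("wedge","wrist"):print(d["conf"],d["rect"])
print(proj("wrist",c,place(WEDGE[0][[1,3,5,7,9]],[f[0]-.03+.0004,f[1]-.0895,.005],.008)).round())
im=im[200:];cv2.imwrite("pics/w10.png",im)
```

```text
[ 0.45816531 -0.11386968  0.14226142] [ 1.96013315  0.13555894 -0.25653752]
scene 0.97 [ 0.61057897 -0.10897332  0.01242536] 0.37118896465240225 [-36.4 -87. ]
top 0.92 [ 0.61779197 -0.11127886 -0.01732195] 0.19819242812411042 [-29.2 -89.3]
0.94 [298.6, 304.6, 45.9, 122.2]
[[296. 326.]
 [297. 368.]
 [326. 476.]
 [338. 476.]
 [347. 326.]]
```

View pics/w10.png

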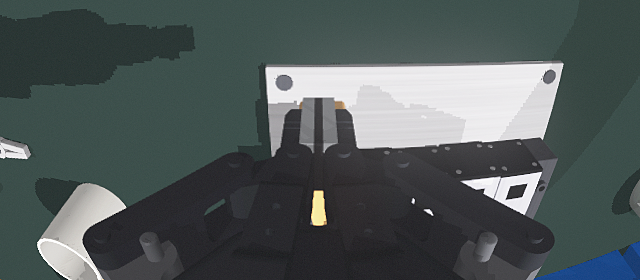

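The wedge is in place at about x = −29 mm, it was pushed at about 27 N, and the arm is clear. Handing in.

```bash
python3 -c "
from workcell import bot
print(bot.job_done())"
```

```text
the job is handed in; nothing more can be done
None
```

I set the loose unit in the row and pushed the wedge in with about 27 N until it stopped at its tight place (x about −29 mm by camera), then backed the arm clear and handed the job in at about 30 s; no verdict was returned, and the locked contact forces could not be measured.

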